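# Set the fan switches on the radiator cover

### The arm

A 6-joint arm with a two-finger parallel gripper is mounted at the origin on the work surface. World frame = base frame: x ahead of the robot, y to its left, z up, the work surface at z = 0. Lengths are in m, angles in rad, forces in N, time in s.
With the tool pointing down it reaches from about 0.325 to 0.9 m from the base axis. Payload 3.5 kg.
Tool frame: the origin (TCP) lies between the finger pads; the fingertips stand 25 mm ahead of it and the grasp point (between the pads) lies 6 mm ahead of it; z points along the fingers, x is the direction in which the jaws open and shut, and the axes are right-handed (so a half turn about z gives the same grasp; the last joint's range is limited). The gripper opens to 85 mm and grips with 20 to 120 N. Pads are 22 mm wide; open, the fingers measure 114 mm over their backs; the gripper's body (76 mm by 85 mm) begins 54 mm behind the grasp point. The pads swing forward as they close: fully open they stand 13 mm farther back than shut.
Start: joints at [1.048, 0.276, -0.026, 1.268, 0, 1.467], TCP at [0.255, 0.571, 0.256] pointing down, gripper open.
Joint ranges: [-3.12, 3.12], [-0.85, 1.88], [-1.08, 1.24], [-1.95, 2.15], [-1.57, 1.53], [-3.14, 3.14]. Speed limits (rad/s): [2.57, 2.57, 3.14, 3.14, 3.14, 3.14].

### API

Orientations are given as a rotation vector (axis times angle).
In Python, from station import * gives the robot as it stands.
- The arm moves only by the tool apply_moves, never from a script. Its argument "motion" is a list of rows, each a list of 5 numbers: the opening, from 0 (shut) to 1 (fully open), then the shift along the tool's x, y, z in mm, then the turn about the tool's z in rad. A call has exactly 8 rows; each row is the pose to reach, as a shift and turn from the pose commanded when the call began, along the tool's axes at that moment; what a row does not reach only later rows make up. A row lasts 1/12 s, in which the tool goes at most 41.7 mm and 7.16 degrees, less where a joint would pass 70% of its speed; a pose out of reach is approached as far as the arm can. A call with a gripper value outside its range is refused whole. The fingers move at their own pace and stop on an object; "newtons" is the grip in N (left out, the last holds). Time passes only in rows, so rows that repeat a pose let the fingers close, or fill a call up. It gives the time, the measured TCP pose, the force and the opening at its end, in the units of the state.
- observe(): the state, without advancing time (a new reading comes with each control period).
- capture(name): name is "scene" or "top" or "wrist"; returns a dict with "img" (420x560x3 uint8, blue, green, red), "z_map" (420x560 float32, m along the optical axis (not along the pixel's ray), 0 where there is no reading), "K" (3x3 intrinsics, pixels), "k1" (the pictures are not rectified: a ray, as slopes to the right and down, at radius r is drawn at 1 + k1 r^2 times it, then the intrinsics apply), "R" (3x3) and "t" (3): a world point X has camera coordinates R X + t; the wrist camera has in their place "mount" (4x4, takes a point from camera to tool coordinates, whose origin is the TCP and whose axes are the tool frame's). Camera axes: x right, y down, z forward; pixel columns grow to the right and rows downward; lengths in m; the calibration is good to about 2 mm. A picture is of the moment at which its call begins: read the wrist's pose just before it.
- sign_off(): hands the job in, once; it reports no verdict.
The state is a dict: "time": time; "joints": joint angles; "qd": joint speeds; "joint_torque": joint torques, N m; "tool_pos": TCP position; "eef_rot": TCP orientation; "contact_force": force on the tool from outside, world axes, zero at the start; "wrist_torque": the same for the moment, N m; "grip_width": finger opening in m.
Only numpy, scipy, OpenCV 4.12 (cv2) and the standard library are available. Lean on these libraries where they do the work, as an engineer would, in place of code of your own. Each camera call takes 0.05 s, during which the arm holds its last target.

### The job

The white radiator fan box on the ledge has three slide switches side by side. Counting from the robot's left, set them to on, on, off: on is fully away from the robot, toward the raised bar along the box's far edge, and off is fully toward the robot. The middle switch is already on and must be on at the end; then let go of everything.

Things in the scene. Friction and masses are not known exactly. Their poses are not given: they have to be found in the camera images.
- fan_box: flat white plastic box fixed to the ledge, 110 mm (its x) by 210 mm (its y) by 35 mm high; origin at the centre of its underside, on the ledge. Its x axis points away from the robot (the box may be turned up to about 25 degrees), toward the long edge with a raised bar (8 mm wide, top 5 mm above the face, at box x = +0.046); y to the robot's left, z up. Three switch caps stand in a row along y, 60 mm apart, at box y = +0.060, 0 and -0.060.
- switch1 (a joint): the robot's left switch, at box y = +0.060; starts off. Its black plastic cap is an upright block 14 mm thick along the slide direction (on an 18 mm foot), 20 mm wide and 30 mm tall, standing on the box's top face, its top 65.5 mm above the ledge. Value in m: 0 = fully off (cap centre at box x = -0.015), 0.030 = fully on (cap centre at box x = +0.015). Slides along box x, needs about 2 N, no spring: it stays where it is left. 
- switch2 (a joint): the middle switch, at box y = 0; starts on. Same cap, travel and values as switch1.
- switch3 (a joint): the robot's right switch, at box y = -0.060; starts on. Same cap, travel and values as switch1.
Mind the look-alikes: they are no part of the job. What is meant by the fan_box is not pink or red, and is the smaller of those in its own colour.

How it is judged:
By the outcome, as a careful person would: the job done as asked, in the order asked, and still so for the second after the job is handed in, with the robot touching nothing.
It also fails if it takes over 35 s, if anything falls off the work surface, if the arm or the gripper's body presses on something with over 40 N, if the wrist force passes 120 N, or if a joint passes its speed limit or range.

## Working session

There is one attempt and no reset: what is moved stays moved. The work goes in short steps, Python scripts to look and compute and a tool call to move; the robot and the scene stay as the last step left them, time stands still between calls to the robot, and variables do not carry over. Pictures are saved under pics/ and viewed, and the job is handed in when it is done.

Besides the shell and the picture viewer there is one more tool, called as name(argument=value, ...), one argument or row to a line, values as JSON. apply_moves: Moves the arm, as the interface text tells. Its arguments: {"type":"object","properties":{"motion":{"type":"array"},"newtons":{"type":"number"}},"required":["motion"]}

```bash
mkdir -p pics; ls; python3 - <<'E'
from station import *
import cv2,numpy as np,pickle
s=observe();print(s)
for n in("scene","top"):
    c=capture(n);cv2.imwrite(f"pics/{n}0.png",c["img"]);pickle.dump(c,open(f"{n}0.pkl","wb"));print(n,c["K"],c["k1"],c["R"],c["t"])
E
```

```text
pics
{'time': 0.0, 'joints': array([ 1.04761488e+00,  2.77148900e-01, -2.78898349e-02,  1.26801315e+00,
        1.62559178e-05,  1.46738244e+00]), 'qd': array([ 0.00028331, -0.00027167,  0.00092146, -0.0002962 , -0.000559  ,
        0.00140949]), 'joint_torque': array([ 2.65800190e-04, -4.45504367e+01,  2.95203298e+01,  1.62792433e-02,
        9.07239382e-05,  9.70821247e-06]), 'tool_pos': array([0.25436403, 0.57009833, 0.25514556]), 'eef_rot': array([ 2.63467152,  1.709312  , -0.00316606]), 'contact_force': array([ 0.44507207,  0.44552612, -0.48450306]), 'wrist_torque': array([-0.02137647, -0.04667889,  0.01181014]), 'grip_width': 0.08563422011234914}
scene [[414.92791257   0.         280.0460031 ]
 [  0.         414.92791257 197.33581444]
 [  0.           0.           1.        ]] -0.07925708351561354 [[ 0.46383877  0.88586246 -0.01006472]
 [ 0.52014842 -0.28151172 -0.8063478 ]
 [-0.71714658  0.36878023 -0.59135601]] [-0.28929213 -0.18455712  1.30325252]
top [[424.78750764   0.         272.08413784]
 [  0.         424.78750764 202.52630821]
 [  0.           0.           1.        ]] -0.0377941528813915 [[-0.00682621 -0.9996027  -0.02734677]
 [-0.99950939  0.00765644 -0.03037046]
 [ 0.03056777  0.02712604 -0.99916455]] [0.10813703 0.45188046 0.99920016]
```

View pics/scene0.png

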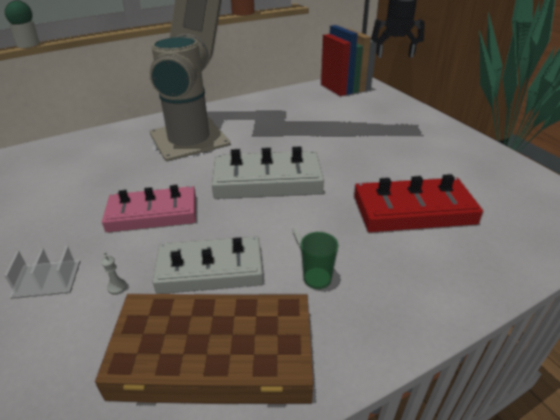

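View pics/top0.png

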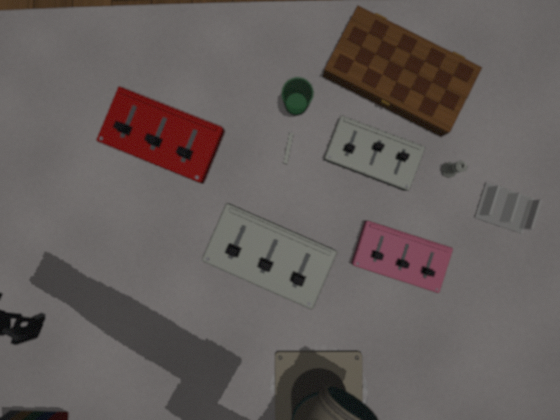

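The target is the smaller white box, at about (375,152) in the top view. Its left cap, at (348,148), is near (off). The middle cap (378,146) and right cap (402,156) are far (on). Next I'll measure its pose.

```bash
cat > h.py <<'E'
import numpy as np,cv2,pickle
def ray(c,uv):
    K=c["K"];d=np.array([c["k1"],0,0,0,0.])
    p=cv2.undistortPoints(np.array(uv,float).reshape(-1,1,2),K,d).reshape(-1,2)
    D=np.c_[p,np.ones(len(p))]@c["R"]; return -c["R"].T@c["t"],D
def onplane(c,uv,z):
    o,D=ray(c,uv); s=(z-o[2])/D[:,2]; return o+D*s[:,None]
E
python3 - <<'E'
from h import *
c=pickle.load(open("top0.pkl","rb"));im=c["img"]
x0,y0,x1,y1=310,100,440,200
sub=im[y0:y1,x0:x1]
cv2.imwrite("pics/crop.png",cv2.resize(sub,None,fx=6,fy=6,interpolation=cv2.INTER_CUBIC))
for uv in [(335,160),(348,148),(378,146),(402,156),(360,160),(385,175),(320,185)]:
    u,v=uv;z=c["z_map"][v,u];print(uv,im[v,u],z)
    o,D=ray(c,[uv]);print(o+D[0]*z)
E
```

```text
(335, 160) [110 117 116] 0.97901106
[ 0.54887015 -0.04178547  0.03586333]
(348, 148) [20 22 24] 0.9508399
[ 0.57197224 -0.06778803  0.0640589 ]
(378, 146) [29 29 30] 0.9455863
[ 0.57529397 -0.13418176  0.06761597]
(402, 156) [22 17 23] 0.9464297
[ 0.55282838 -0.18810063  0.06462073]
(360, 160) [112 118 117] 0.98185503
[ 0.54892144 -0.1001268   0.03143466]
(385, 175) [111 119 116] 0.9777453
[ 0.51346958 -0.15697386  0.03291992]
(320, 185) [109 110 114] 1.0113881
[ 0.49372146 -0.00945591  0.00264978]
```

View pics/crop.png

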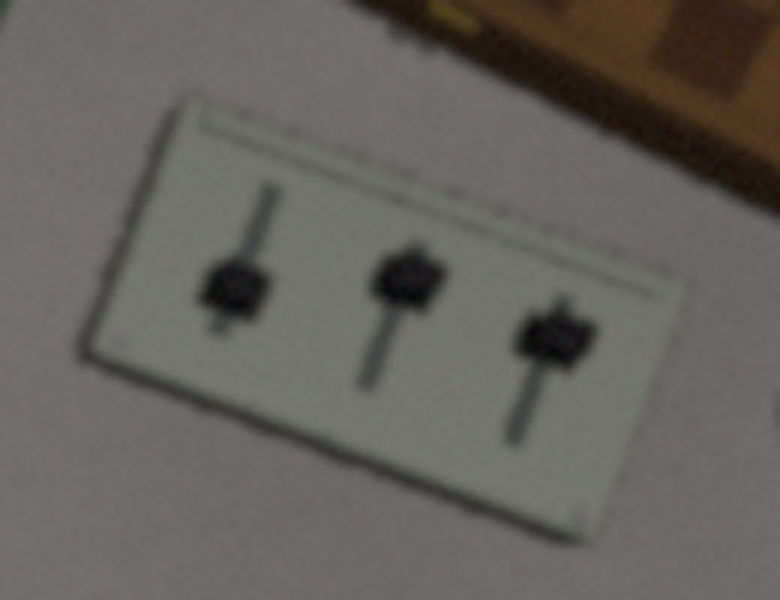

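The crop shows the box face with corners at about (185,95), (690,278), (590,540) and (90,345). The raised bar is along the far (upper) edge.

```bash
python3 - <<'E'
from h import *
c=pickle.load(open("top0.pkl","rb"));im=c["img"]
f=lambda P:[((u+.5)/6-.5+310,(v+.5)/6-.5+100) for u,v in P]
P=onplane(c,f([(185,95),(688,278),(588,535),(92,343)]),.035)
print(P[:,:2]);print("center",P.mean(0),"yaw",np.degrees([np.arctan2(*(P[i]-P[j])[[1,0]]) for i,j in((0,3),(1,2))]),np.degrees([np.arctan2(*(P[i]-P[j])[[1,0]])-np.pi/2 for i,j in((0,1),(3,2))]),
 [np.linalg.norm(P[i]-P[i-1]) for i in range(4)])
# caps: dark mask
hs=im.max(2);m=np.zeros_like(hs);m[115:180,325:420]=(hs[115:180,325:420]<55)
n,l,st,ce=cv2.connectedComponentsWithStats(m)
for i in range(1,n):
    if st[i,4]>20: print(st[i],ce[i],onplane(c,[ce[i]],.0655)[0])
# scene view caps
s=pickle.load(open("scene0.pkl","rb"));im2=s["img"]
cv2.imwrite("pics/crop2.png",cv2.resize(im2[225:295,145:275],None,fx=6,fy=6,interpolation=cv2.INTER_CUBIC))
E
```

```text
[[ 0.65274445 -0.05578199]
 [ 0.57989541 -0.24817958]
 [ 0.48115118 -0.20787146]
 [ 0.55674302 -0.01873176]]
center [ 0.56763351 -0.1326412   0.035     ] yaw [-21.10330694 -22.20564444] [-20.73856936 -21.7846826 ] [np.float64(0.10290283734629806), np.float64(0.20572752490286103), np.float64(0.10665442876116636), np.float64(0.20368591682340872)]
[399 115  21  11 115] [411.83478261 118.45217391] [ 0.63717475 -0.21156925  0.0655    ]
[344 143  10  10  74] [348.62162162 147.89189189] [ 0.57197507 -0.06896014  0.0655    ]
[372 142  12   9  78] [377.37179487 146.30769231] [ 0.57495647 -0.13323958  0.0655    ]
[396 151  13  10  86] [401.98837209 156.11627907] [ 0.55244636 -0.18782406  0.0655    ]
```

View pics/crop2.png

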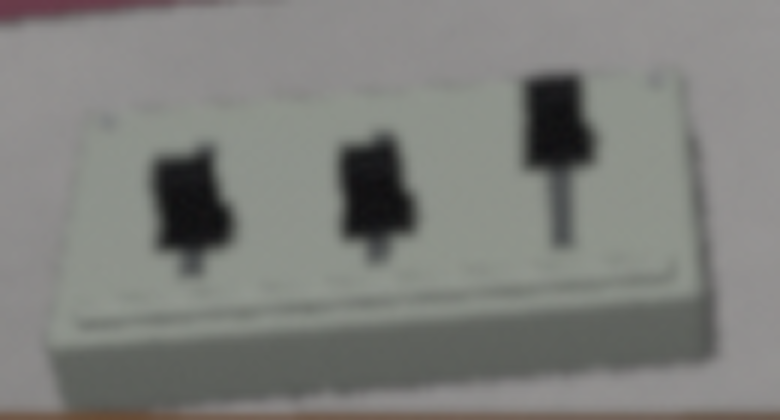

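```bash
cat >> h.py <<'E'
from scipy.spatial.transform import Rotation as Ro
YAW=np.radians(-21.5);C=np.array([.566,-.131])
def goal(s,b,z,yaw=None):
    "shift in tool mm to box-frame xy b, TCP z; turn"
    yaw=YAW if yaw is None else yaw
    R=Ro.from_rotvec(s["eef_rot"]).as_matrix()
    ex=np.array([np.cos(yaw),np.sin(yaw)]);ey=np.array([-ex[1],ex[0]])
    w=np.r_[C+b[0]*ex+b[1]*ey,z]
    d=R.T@(w-s["tool_pos"])*1e3
    a=np.degrees(np.arctan2(R[1,0],R[0,0]));turn=-((yaw+np.pi/2)-np.radians(a))
    return w,d.round(1),round(turn,3),a
E
python3 - <<'E'
from h import *
from station import *
s=observe();print(goal(s,(-.03,0),.256))
c=capture("wrist");print(c["mount"],c["K"])
cv2.imwrite("pics/w0.png",c["img"])
E
```

```text
(array([ 0.53808747, -0.12000496,  0.256     ]), array([-5.146e+02,  5.403e+02,  2.000e-01]), np.float64(-0.045), np.float64(65.94676962568634))
[[ 9.99999587e-01  7.20307009e-04  5.54568075e-04 -4.99706684e-04]
 [-8.48009596e-04  9.58941527e-01  2.83602591e-01 -7.22708027e-02]
 [-3.27517423e-04 -2.83602944e-01  9.58941741e-01 -1.18267181e-01]
 [ 0.00000000e+00  0.00000000e+00  0.00000000e+00  1.00000000e+00]] [[302.13804058   0.         282.44438246]
 [  0.         302.13804058 215.01275875]
 [  0.           0.           1.        ]]
```

View pics/w0.png

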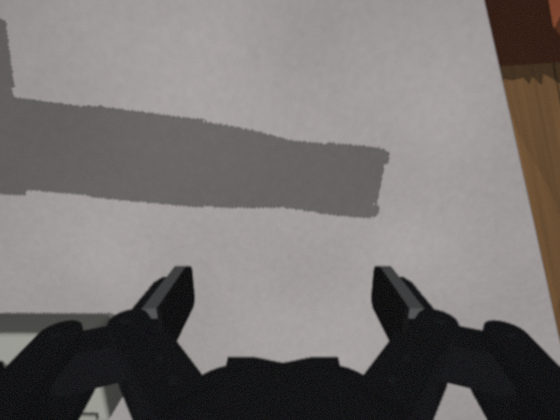

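apply_moves(
  motion=[
    [1,-27,31,0,0],
    [1,-54,62,0,0],
    [1,-81,94,0,0],
    [1,-108,125,0,0],
    [1,-135,157,0,0],
    [1,-162,188,0,0],
    [1,-189,220,0,-0.02],
    [1,-210,245,0,-0.045],
  ],
)

```text
time: 0.82
tool_pos: [0.3932, 0.2765, 0.2561]
eef_rot: [2.596, 1.769, -0.001]
contact_force: [0.9, 0.6, -0.5]
grip_width: 0.0859
```

apply_moves(
  motion=[
    [1,-25,29,0,0],
    [1,-50,58,0,0],
    [1,-75,87,0,0],
    [1,-100,116,0,0],
    [1,-125,145,0,0],
    [1,-150,174,0,0],
    [1,-175,203,0,0],
    [1,-190,220,0,0],
  ],
)

```text
time: 1.48
tool_pos: [0.5294, 0.0185, 0.2561]
eef_rot: [2.598, 1.765, 0.0]
contact_force: [0.7, 0.4, -0.8]
grip_width: 0.0853
```

```bash
python3 - <<'E'
from h import *
from station import *
s=observe();print(s["time"],s["tool_pos"],goal(s,(.03,0),.256))
E
```

```text
1.4833 [0.52942637 0.01851665 0.25612421] (array([ 0.59391253, -0.14199504,  0.256     ]), array([-125.5,  119.1,    0.3]), np.float64(-0.002), np.float64(68.37816363702666))
```

apply_moves(
  motion=[
    [1,-25,24,0,0],
    [1,-50,48,0,0],
    [1,-75,72,0,0],
    [1,-100,95,0,0],
    [0,-115,110,0,0],
    [0,-125,119,0,-0.002],
    [0,-125,119,0,-0.002],
    [0,-125,119,0,-0.002],
  ],
)

```text
time: 2.15
tool_pos: [0.5926, -0.1381, 0.2558]
eef_rot: [-2.594, -1.769, 0.001]
contact_force: [-0.6, -0.0, 0.6]
grip_width: 0.0388
```

```bash
python3 - <<'E'
from h import *
from station import *
s=observe();c=capture("wrist");print(s["tool_pos"],s["grip_width"])
R=Ro.from_rotvec(s["eef_rot"]).as_matrix();M=c["mount"]
Rcw=R@M[:3,:3];o=R@M[:3,3]+s["tool_pos"]
c["R"]=Rcw.T;c["t"]=-Rcw.T@o;c["s"]=s
pickle.dump(c,open("w1.pkl","wb"));cv2.imwrite("pics/w1.png",c["img"])
E
```

```text
[ 0.59260967 -0.13805499  0.25580861] 0.038795662770022804
```

View pics/w1.png

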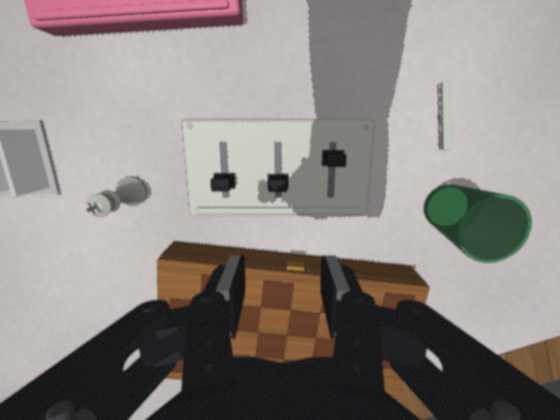

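The wrist view shows the box square to the tool. Its face corners are at about (182,119), (373,119), (370,216) and (190,216). The caps are at (222,182) for switch 3, (278,183) for switch 2 and (334,158) for switch 1, and the chess box is behind the far edge.

```bash
python3 - <<'E'
from h import *
c=pickle.load(open("w1.pkl","rb"));im=c["img"]
cv2.imwrite("pics/w1c.png",cv2.resize(im[105:235,170:390],None,fx=3.6,fy=3.6,interpolation=cv2.INTER_CUBIC))
for uv in [(280,255),(280,275),(260,300),(300,200),(200,150),(334,156),(460,200)]:
    o,D=ray(c,[uv]);print(uv,(o+D[0]*c["z_map"][uv[1],uv[0]]).round(4))
E
```

```text
(280, 255) [ 0.6738 -0.1734  0.0121]
(280, 275) [ 0.6779 -0.1747  0.0589]
(260, 300) [ 0.6998 -0.2088  0.059 ]
(300, 200) [ 0.6085 -0.1228  0.0365]
(200, 150) [ 0.5157 -0.2054  0.0359]
(334, 156) [ 0.5711 -0.0741  0.0656]
(460, 200) [0.6613 0.0335 0.0684]
```

View pics/w1c.png

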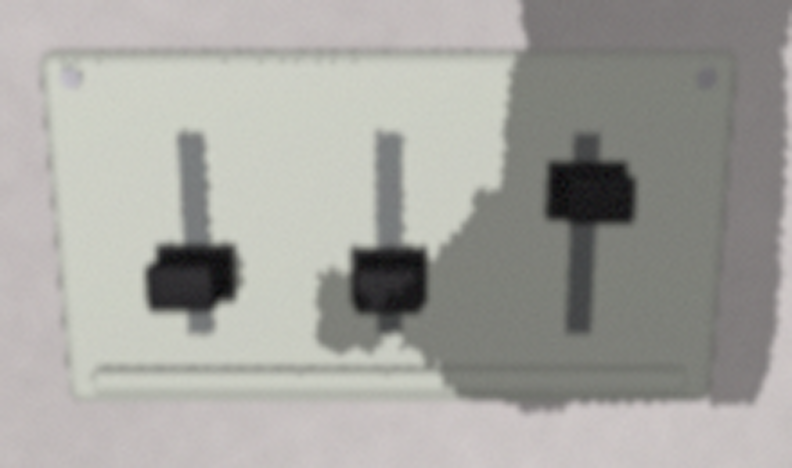

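```bash
python3 - <<'E'
from h import *
from station import *
c=pickle.load(open("w1.pkl","rb"))
f=lambda P:[((u+.5)/3.6-.5+170,(v+.5)/3.6-.5+105) for u,v in P]
P=onplane(c,f([(44,55),(735,55),(710,400),(72,397)]),.035)[:,:2]
print(P,P.mean(0),[np.linalg.norm(P[i]-P[i-1]) for i in range(4)])
for i,j in((1,0),(2,3)):d=P[i]-P[j];print(np.degrees(np.arctan2(d[1],d[0]))-90)
for i,j in((2,1),(3,0)):d=P[i]-P[j];print(np.degrees(np.arctan2(d[1],d[0])))
S=onplane(c,f([(190,132),(203,330),(390,132),(390,330),(587,134),(578,331)]),.035)[:,:2]
print(S, S.mean(0))
for n in(0,2,4):d=S[n+1]-S[n];print(np.linalg.norm(d),np.degrees(np.arctan2(d[1],d[0])))
d=S[4]+S[5]-S[0]-S[1];print(np.linalg.norm(d)/2,np.degrees(np.arctan2(d[1],d[0]))-90)
s=observe();print(s["time"],s["tool_pos"],s["eef_rot"],s["grip_width"])
E
```

```text
[[ 0.48003522 -0.210011  ]
 [ 0.55496823 -0.01836963]
 [ 0.65514161 -0.05651205]
 [ 0.57857892 -0.24940139]] [ 0.56718099 -0.13357352] [np.float64(0.10612476022958926), np.float64(0.20577018917301074), np.float64(0.10718931903222195), np.float64(0.20752864985129593)]
-21.35582002436648
-21.64938810507914
-20.845035082377652
-21.787828224519792
[[ 0.51622492 -0.17880101]
 [ 0.5737657  -0.20052135]
 [ 0.53833619 -0.12229619]
 [ 0.59551818 -0.14492688]
 [ 0.56065621 -0.06680656]
 [ 0.6176955  -0.08912558]] [ 0.56703278 -0.13374626]
0.06150377330175749 -20.680381408296373
0.06149738587369424 -21.591979532168615
0.06125046521068289 -21.37000327307901
0.12011543843899501 -21.581073204345955
2.2 [ 0.59239783 -0.13732149  0.25593955] [-2.59301723e+00 -1.77080312e+00  7.45406369e-04] 0.031000730160004316
```

```bash
sed -i 's/C=np.array.*/C=np.array([.567,-.1337])/' h.py; python3 - <<'E'
from h import *
from station import *
s=observe();print(goal(s,(-.047,.06),.072))
E
```

```text
(array([ 0.54526045, -0.06064939,  0.072     ]), array([ 54.2, -71.5, 184.1]), np.float64(0.003), np.float64(68.65926813012851))
```

apply_moves(
  motion=[
    [0,20,-28,0,0],
    [0,40,-54,0,0],
    [0,54,-71,20,0],
    [0,54,-71,50,0],
    [0,54,-71,80,0],
    [0,54,-71,100,0],
    [0,54,-71,110,0],
    [0,54,-71,110,0],
  ],
)

```text
time: 2.87
tool_pos: [0.5438, -0.0602, 0.1438]
eef_rot: [-2.589, -1.771, 0.006]
contact_force: [-0.5, 0.6, 0.1]
grip_width: 0.0003
```

```bash
python3 - <<'E'
from h import *
from station import *
s=observe();print(s["tool_pos"],goal(s,(-.047,.06),.072),s["grip_width"])
c=capture("wrist");cv2.imwrite("pics/w2.png",c["img"])
s=observe();print(s["tool_pos"],goal(s,(-.047,.06),.072),s["grip_width"])
E
```

```text
[ 0.54380193 -0.06018927  0.14384407] (array([ 0.54526045, -0.06064939,  0.072     ]), array([ 0.1,  1.9, 71.8]), np.float64(0.004), np.float64(68.74002256729693)) 0.00028631423627307724
[ 0.54535326 -0.06080142  0.14565535] (array([ 0.54526045, -0.06064939,  0.072     ]), array([ 0.1,  0. , 73.7]), np.float64(0.004), np.float64(68.71874917077295)) -8.255151446796284e-06
```

View pics/w2.png

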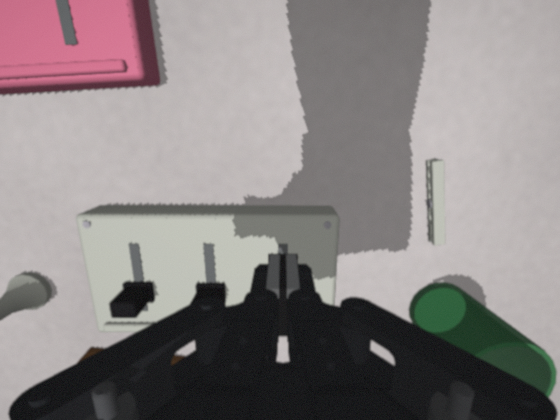

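The jaws are shut and line up with switch 1's slot at (283,245). I'll descend behind the cap.

apply_moves(
  motion=[
    [0,0,0,25,0],
    [0,0,0,50,0],
    [0,0,0,68,0],
    [0,0,0,73,0],
    [0,0,0,73,0],
    [0,0,0,73,0],
    [0,0,0,73,0],
    [0,0,0,73,0],
  ],
)

```text
time: 3.58
tool_pos: [0.5482, -0.0623, 0.0752]
eef_rot: [2.592, 1.77, 0.004]
contact_force: [-0.7, -0.5, 0.7]
grip_width: 0.0003
```

apply_moves(
  motion=[
    [0,0,5,0,0],
    [0,0,10,0,0],
    [0,0,15,0,0],
    [0,0,20,0,0],
    [0,0,25,0,0],
    [0,0,30,0,0],
    [0,0,36,0,0],
    [0,0,36,0,0],
  ],
)

```text
time: 4.25
tool_pos: [0.5815, -0.0757, 0.0732]
eef_rot: [2.594, 1.77, 0.001]
contact_force: [0.4, 0.4, -0.7]
grip_width: 0.0003
```

```bash
cat > look.py <<'E'
from h import *
from station import *
import sys
n=sys.argv[1]
s=observe();ex=np.array([np.cos(YAW),np.sin(YAW)]);ey=np.array([-ex[1],ex[0]])
d=s["tool_pos"][:2]-C;print(s["time"],"box",d@ex,d@ey,s["tool_pos"][2],"F",s["contact_force"],s["grip_width"])
a=capture("scene");b=capture("top")
pickle.dump((a,b),open(n+".pkl","wb"))
o=np.hstack([cv2.resize(a["img"][215:305,140:280],(700,450),interpolation=cv2.INTER_CUBIC)]);
p=cv2.resize(b["img"][100:200,310:440],(700,538),interpolation=cv2.INTER_CUBIC)
cv2.imwrite(f"pics/{n}s.png",o);cv2.imwrite(f"pics/{n}t.png",p)
E
python3 look.py a1
```

```text
4.25 box -0.0077834830810644805 0.059294708772453616 0.07319179893929147 F [ 0.43729535  0.4189048  -0.6561246 ] 0.00033794975684848627
```

View pics/a1s.png

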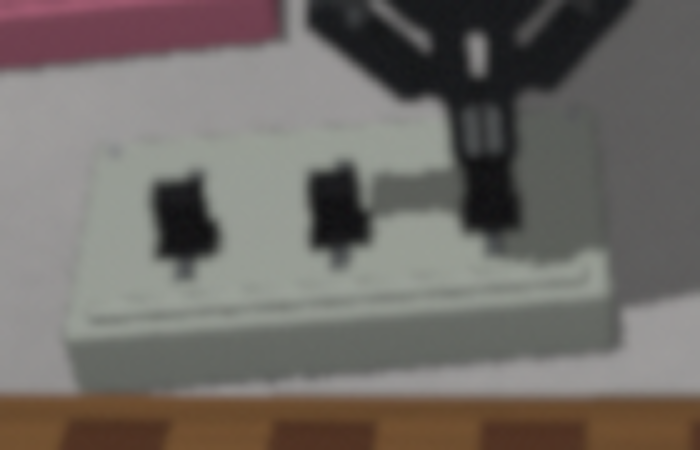

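Switch 1's cap, at (490,195), now nearly lines up with the others. I'll press on in small steps and watch the force.

apply_moves(
  motion=[
    [0,0,1,0,0],
    [0,0,2,0,0],
    [0,0,3,0,0],
    [0,0,4,0,0],
    [0,0,5,0,0],
    [0,0,5,0,0],
    [0,0,5,0,0],
    [0,0,5,0,0],
  ],
)

```text
time: 5.02
tool_pos: [0.5846, -0.0769, 0.0733]
eef_rot: [-2.595, -1.771, 0.0]
contact_force: [-1.4, -0.1, 0.7]
grip_width: 0.0004
```

```bash
python3 look.py a2
```

```text
5.0167 box -0.004407421211700996 0.05929338635616171 0.07325246208146668 F [-1.35435493 -0.05027854  0.70866096] 0.00038260883274722767
```

View pics/a2s.png

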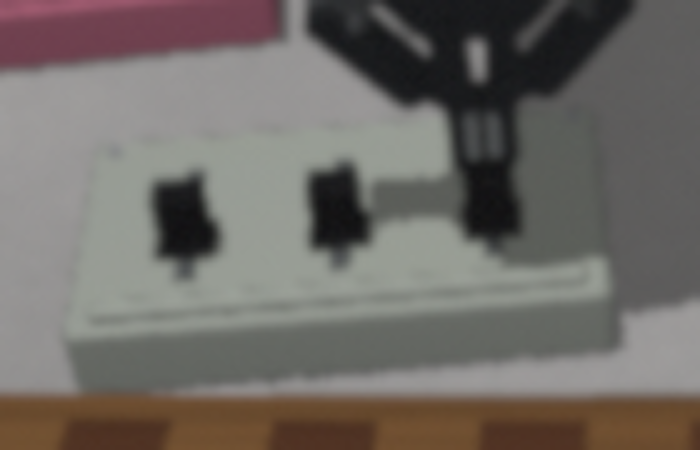

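apply_moves(
  motion=[
    [0,0,1,0,0],
    [0,0,1.5,0,0],
    [0,0,2,0,0],
    [0,0,2.5,0,0],
    [0,0,3,0,0],
    [0,0,3,0,0],
    [0,0,3,0,0],
    [0,0,3,0,0],
  ],
)

```text
time: 5.78
tool_pos: [0.5865, -0.0776, 0.0732]
eef_rot: [-2.593, -1.77, 0.002]
contact_force: [-3.9, 1.2, 3.4]
grip_width: -0.0001
```

apply_moves(
  motion=[
    [0,0,0.5,0,0],
    [0,0,1,0,0],
    [0,0,1.5,0,0],
    [0,0,2,0,0],
    [0,0,2,0,0],
    [0,0,2,0,0],
    [0,0,2,0,0],
    [0,0,2,0,0],
  ],
)

```text
time: 6.45
tool_pos: [0.5866, -0.0776, 0.073]
eef_rot: [-2.59, -1.769, 0.005]
contact_force: [-8.5, 2.7, 7.3]
grip_width: -0.0001
```

```bash
python3 look.py a3
```

```text
6.45 box -0.002328244397367864 0.05932888389939026 0.0730262263095547 F [-8.53457943  2.67653298  7.26475737] -0.00013432850569632666
```

View pics/a3s.png

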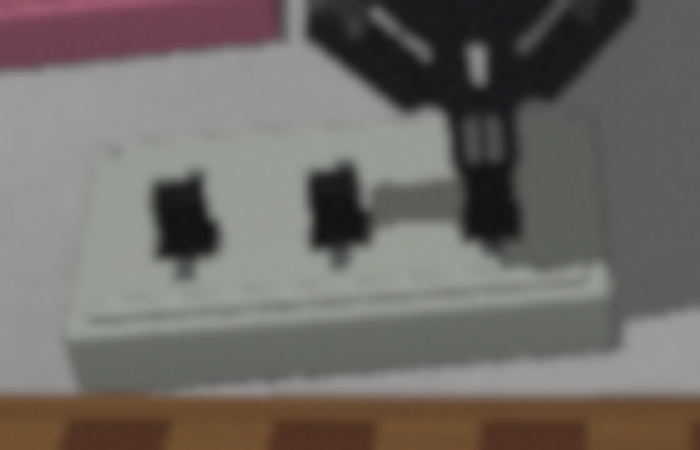

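Hard stop reached at tool x −2.3 mm (−3 mm expected), and the force is rising. I'll back off and lift.

apply_moves(
  motion=[
    [0,0,-8,0,0],
    [0,0,-16,0,0],
    [0,0,-18,-20,0],
    [0,0,-18,-45,0],
    [0,0,-18,-65,0],
    [0,0,-18,-70,0],
    [0,0,-18,-70,0],
    [0,0,-18,-70,0],
  ],
)

```text
time: 7.22
tool_pos: [0.5728, -0.0723, 0.1431]
eef_rot: [2.594, 1.771, 0.001]
contact_force: [-0.1, -0.3, -0.6]
grip_width: 0.0001
```

```bash
python3 look.py a4; python3 - <<'E'
from h import *
from station import *
s=observe();print(goal(s,(.046,-.06),.073))
E
```

```text
7.2167 box -0.017112938291427664 0.0593045965838691 0.14313000988566404 F [-0.12503697 -0.31211642 -0.57099378] 7.880651101303812e-05
(array([ 0.58780913, -0.20638411,  0.073     ]), array([-119.3,   64.2,   68.7]), np.float64(0.002), np.float64(68.63828721180896))
```

View pics/a4s.png

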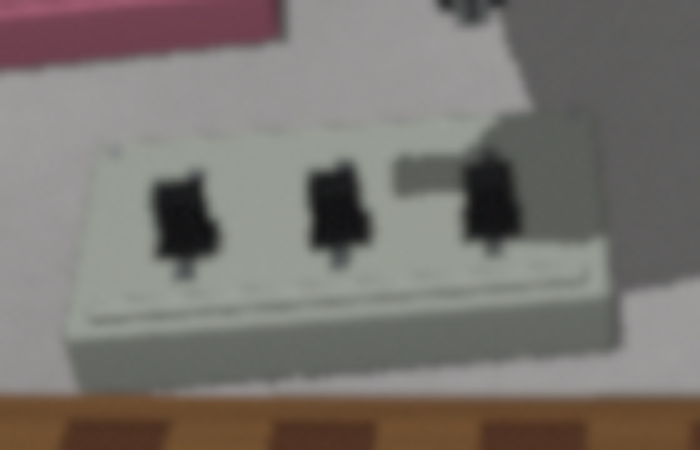

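All three caps now line up on the on side, at (185,218), (338,207) and (490,198). Next I'll go to the far side of switch 3.

apply_moves(
  motion=[
    [0,-30,16,0,0],
    [0,-60,32,0,0],
    [0,-90,48,0,0],
    [0,-112,60,0,0],
    [0,-119,64,0,0],
    [0,-119,64,0,0],
    [0,-119,64,0,0],
    [0,-119,64,0,0],
  ],
)

```text
time: 7.98
tool_pos: [0.5881, -0.2048, 0.1423]
eef_rot: [-2.592, -1.771, 0.001]
contact_force: [-0.1, -0.2, -0.0]
grip_width: -0.0001
```

```bash
python3 - <<'E'
from h import *
from station import *
s=observe();print(goal(s,(.046,-.06),.073))
E
```

```text
(array([ 0.58780913, -0.20638411,  0.073     ]), array([-1.6,  0.5, 69.3]), np.float64(0.003), np.float64(68.69772530464807))
```

apply_moves(
  motion=[
    [0,0,0,20,0],
    [0,0,0,40,0],
    [0,0,0,55,0],
    [0,0,0,65,0],
    [0,0,0,69,0],
    [0,0,0,69,0],
    [0,0,0,69,0],
    [0,0,0,69,0],
  ],
)

```text
time: 8.65
tool_pos: [0.5898, -0.2064, 0.0755]
eef_rot: [2.593, 1.771, 0.002]
contact_force: [-1.1, -0.8, 0.5]
grip_width: 0.0003
```

```bash
python3 look.py a5
```

```text
8.65 box 0.047884122268960834 -0.05931570391321712 0.07550353850188486 F [-1.10292171 -0.84226914  0.47425011] 0.0003042298182706688
```

View pics/a5t.png

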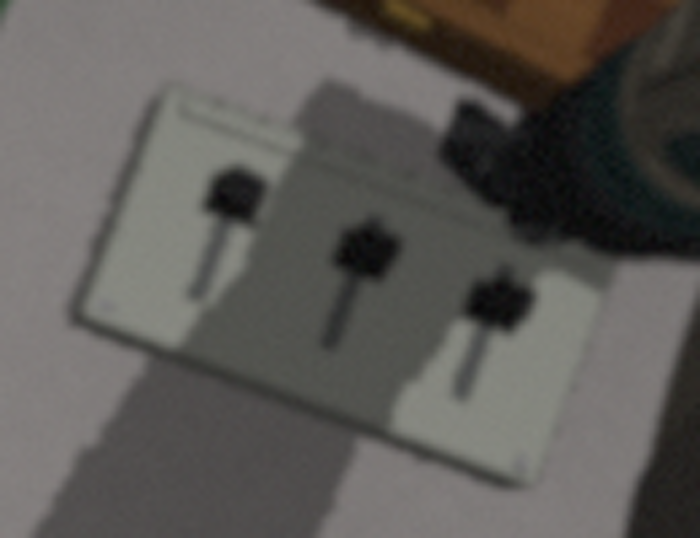

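View pics/a5s.png

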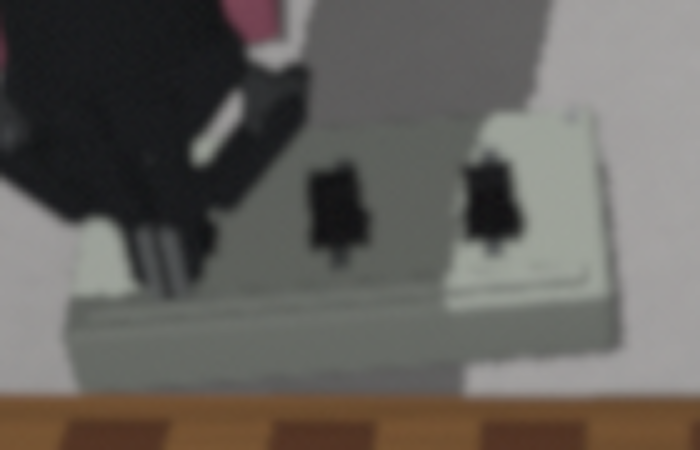

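The fingers are beyond switch 3's cap, at (165,260) in the scene crop and just above the bar. Switches 1 and 2 are on. I'll pull switch 3 toward the robot.

apply_moves(
  motion=[
    [0,0,-5,0,0],
    [0,0,-10,0,0],
    [0,0,-15,0,0],
    [0,0,-20,0,0],
    [0,0,-25,0,0],
    [0,0,-30,0,0],
    [0,0,-35,0,0],
    [0,0,-38,0,0],
  ],
)

```text
time: 9.42
tool_pos: [0.5531, -0.1924, 0.0745]
eef_rot: [2.594, 1.771, 0.0]
contact_force: [2.4, -0.7, -0.4]
grip_width: 0.0001
```

apply_moves(
  motion=[
    [0,0,-1,0,0],
    [0,0,-2,0,0],
    [0,0,-3,0,0],
    [0,0,-4,0,0],
    [0,0,-5,0,0],
    [0,0,-5,0,0],
    [0,0,-5,0,0],
    [0,0,-5,0,0],
  ],
)

```text
time: 10.08
tool_pos: [0.5489, -0.1907, 0.0744]
eef_rot: [2.595, 1.771, -0.0]
contact_force: [1.5, -0.8, 1.0]
grip_width: -0.0001
```

```bash
python3 look.py a6
```

```text
10.0833 box 0.004055912648921964 -0.05965287214766304 0.07439947816826387 F [ 1.46020946 -0.83042309  1.01054086] -0.00014636675940573644
```

View pics/a6t.png

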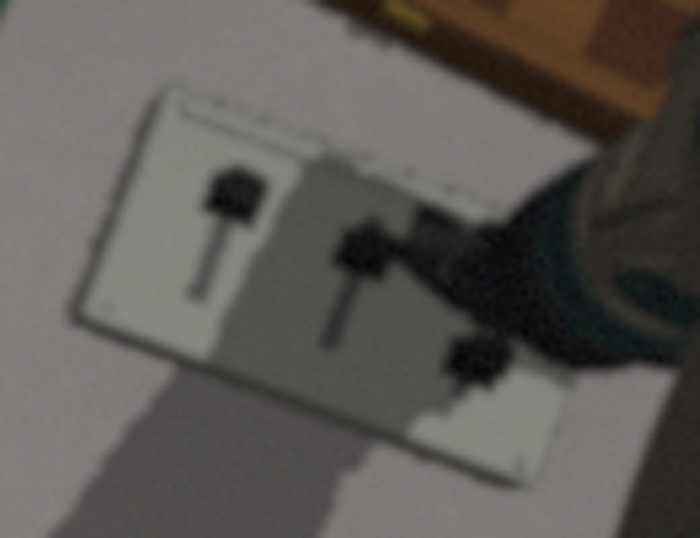

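Switch 3's cap, at (478,357), is nearly off. I'll continue until the force shows the stop.

apply_moves(
  motion=[
    [0,0,-1,0,0],
    [0,0,-1.5,0,0],
    [0,0,-2,0,0],
    [0,0,-2.5,0,0],
    [0,0,-3,0,0],
    [0,0,-3,0,0],
    [0,0,-3,0,0],
    [0,0,-3,0,0],
  ],
)

```text
time: 10.85
tool_pos: [0.5482, -0.1904, 0.0745]
eef_rot: [2.591, 1.769, 0.004]
contact_force: [7.6, -2.7, -4.8]
grip_width: -0.0004
```

apply_moves(
  motion=[
    [0,0,-0.5,0,0],
    [0,0,-1,0,0],
    [0,0,-1.5,0,0],
    [0,0,-2,0,0],
    [0,0,-2,0,0],
    [0,0,-2,0,0],
    [0,0,-2,0,0],
    [0,0,-2,0,0],
  ],
)

```text
time: 11.52
tool_pos: [0.5481, -0.1904, 0.0747]
eef_rot: [2.589, 1.767, 0.008]
contact_force: [10.2, -3.4, -7.5]
grip_width: -0.0001
```

```bash
python3 look.py a7
```

```text
11.5167 box 0.003209105890568797 -0.059680475836421755 0.07466996826360868 F [10.19559725 -3.43449691 -7.51940861] -0.0001452558976405719
```

Stop reached at +3.2 mm (+3 mm expected). I'll back off and lift clear.

apply_moves(
  motion=[
    [0,0,8,0,0],
    [0,0,16,0,0],
    [0,0,18,-15,0],
    [0,0,18,-45,0],
    [0,0,18,-80,0],
    [0,0,18,-115,0],
    [0,0,18,-140,0],
    [0,0,18,-140,0],
  ],
)

```text
time: 12.28
tool_pos: [0.5637, -0.1966, 0.2207]
eef_rot: [2.588, 1.767, 0.007]
contact_force: [0.0, -0.5, 0.9]
grip_width: -0.0003
```

apply_moves(
  motion=[
    [0,20,8,0,0],
    [0,40,14,-10,0],
    [0,55,20,-30,0],
    [0,60,20,-45,0],
    [0,60,20,-45,0],
    [0,60,20,-45,0],
    [0,60,20,-45,0],
    [0,60,20,-45,0],
  ],
)

```text
time: 12.95
tool_pos: [0.6, -0.1469, 0.2573]
eef_rot: [-2.593, -1.769, 0.004]
contact_force: [-0.2, -0.5, -0.1]
grip_width: 0.0002
```

```bash
python3 look.py a8; python3 - <<'E'
from h import *
from station import *
s=observe();c=capture("wrist");print(s["tool_pos"],np.abs(s["qd"]).max())
R=Ro.from_rotvec(s["eef_rot"]).as_matrix();M=c["mount"]
Rcw=R@M[:3,:3];c["R"]=Rcw.T;c["t"]=-Rcw.T@(R@M[:3,3]+s["tool_pos"])
pickle.dump(c,open("w3.pkl","wb"));cv2.imwrite("pics/w3.png",c["img"])
im=c["img"];g=im.max(2);m=(g<45).astype(np.uint8)
n,l,st,ce=cv2.connectedComponentsWithStats(m)
ex=np.array([np.cos(YAW),np.sin(YAW)]);ey=np.array([-ex[1],ex[0]])
for i in range(1,n):
    if 60<st[i,4]<2000:
        d=onplane(c,[ce[i]],.055)[0,:2]-C;print(st[i],(d@ex).round(4),(d@ey).round(4))
E
```

```text
12.95 box 0.03550242250756372 -0.00019257615639808268 0.2573058361756094 F [-0.20756902 -0.45742513 -0.05415   ] 0.0001559322615095014
[ 0.60027407 -0.14700225  0.25771755] 0.009343935722909277
[218 140  21  15 127] -0.0169 -0.0539
[274 166  19  16 142] 0.0094 0.0019
[327 167  22  18 343] 0.0138 0.0581
```

View pics/w3.png

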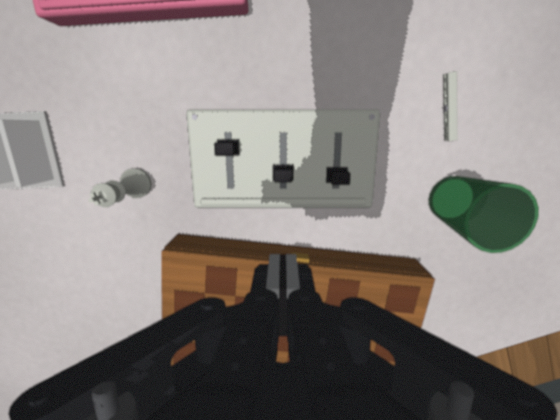

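View pics/a8s.png

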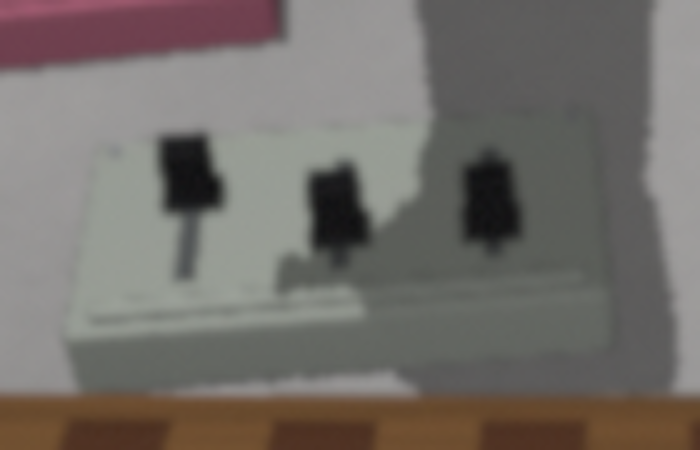

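```bash
python3 - <<'E'
from h import *
c=pickle.load(open("w3.pkl","rb"));im=c["img"]
cv2.imwrite("pics/w3c.png",cv2.resize(im[130:210,200:360],None,fx=5,fy=5,interpolation=cv2.INTER_CUBIC))
E
```

```text
(no output)
```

View pics/w3c.png

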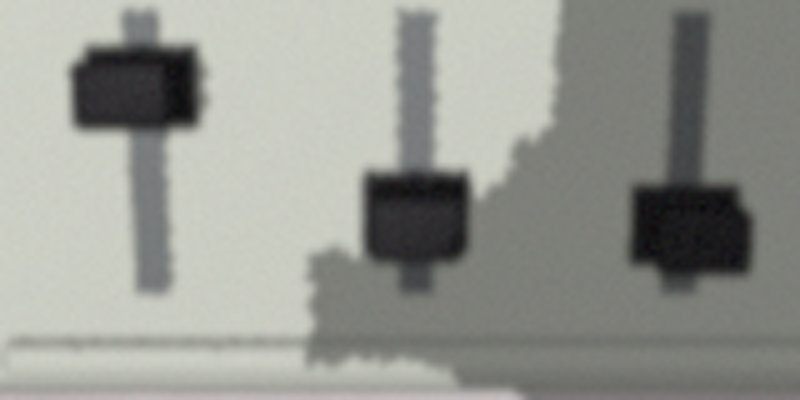

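Middle's far edge looks about 2 px short of switch 1's, so I'll quantify that and check whether it has moved since the start.

```bash
python3 - <<'E'
from h import *
c=pickle.load(open("w3.pkl","rb"))
ex=np.array([np.cos(YAW),np.sin(YAW)]);ey=np.array([-ex[1],ex[0]])
f=lambda P:[((u+.5)/5-.5+200,(v+.5)/5-.5+130) for u,v in P]
d=onplane(c,f([(120,128),(418,263),(692,271)]),.0655)[:,:2]-C
print("far top edge",(d@ex).round(4),"expected -0.008,.022,.022",(d@ey).round(4))
d=onplane(c,f([(400,341)]),.040)[:,:2]-C;print("bar near edge",d@ex,"exp .042")
d=onplane(c,f([(152,293),(416,293),(678,292)]),.035)[:,:2]-C;print("slot ends",d@ex)
w=pickle.load(open("w1.pkl","rb"))
f=lambda P:[((u+.5)/3.6-.5+170,(v+.5)/3.6-.5+105) for u,v in P]
d=onplane(w,f([(180,310),(389,313),(590,221)]),.0655)[:,:2]-C
print("w1 far top",(d@ex).round(4))
S=[pickle.load(open(n,"rb")) for n in("scene0.pkl",)]+[pickle.load(open(n+".pkl","rb"))[0] for n in("a4","a8")]
for c in S:
    m=np.zeros((420,560),np.uint8);m[230:285,160:260]=c["img"].max(2)[230:285,160:260]<50
    n,l,st,ce=cv2.connectedComponentsWithStats(m)
    print([(st[i].tolist(),ce[i].round(2).tolist()) for i in range(1,n) if st[i,4]>40])
E
```

```text
far top edge [-0.0082  0.0193  0.0208] expected -0.008,.022,.022 [-0.0603  0.0002  0.0572]
bar near edge [0.04179104] exp .042
slot ends [0.03179801 0.03165679 0.03127403]
w1 far top [ 0.0179  0.0187 -0.008 ]
[([233, 239, 10, 14, 107], [237.37, 245.58]), ([202, 249, 11, 16, 126], [206.91, 256.68]), ([172, 251, 11, 16, 129], [176.44, 258.81])]
[([233, 247, 11, 16, 136], [237.84, 254.61]), ([203, 249, 10, 15, 123], [206.98, 256.72]), ([172, 252, 11, 14, 124], [176.44, 258.74])]
[([173, 243, 11, 14, 119], [177.47, 249.61]), ([233, 247, 11, 17, 155], [237.61, 255.2]), ([203, 249, 10, 17, 130], [207.08, 257.09])]
```

The middle cap hasn't moved since the start, but it sits 1.5–3 mm short of full on. With time to spare, I'll press it gently to its stop.

```bash
python3 - <<'E'
from h import *
from station import *
s=observe();print(s["time"],goal(s,(-.022,0),.073))
E
```

```text
13.1 (array([ 0.54653081, -0.12563697,  0.073     ]), array([  0.2, -57.6, 185.2]), np.float64(0.002), np.float64(68.59772516047822))
```

apply_moves(
  motion=[
    [0,0,-25,0,0],
    [0,0,-50,0,0],
    [0,0,-58,20,0],
    [0,0,-58,50,0],
    [0,0,-58,80,0],
    [0,0,-58,105,0],
    [0,0,-58,115,0],
    [0,0,-58,115,0],
  ],
)

```text
time: 13.77
tool_pos: [0.5446, -0.125, 0.1411]
eef_rot: [-2.59, -1.768, 0.007]
contact_force: [-0.0, -0.3, 0.4]
grip_width: 0.0002
```

```bash
python3 - <<'E'
from h import *
from station import *
s=observe();print(s["time"],goal(s,(-.022,0),.073))
E
```

```text
13.7667 (array([ 0.54653081, -0.12563697,  0.073     ]), array([ 0.1,  2.5, 68. ]), np.float64(0.002), np.float64(68.61604204857707))
```

apply_moves(
  motion=[
    [0,0,0,20,0],
    [0,0,0,40,0],
    [0,0,0,58,0],
    [0,0,0,68,0],
    [0,0,0,70,0],
    [0,0,0,70,0],
    [0,0,0,70,0],
    [0,0,0,70,0],
  ],
)

```text
time: 14.43
tool_pos: [0.5488, -0.1261, 0.0759]
eef_rot: [2.593, 1.77, 0.003]
contact_force: [-0.2, 0.1, -0.1]
grip_width: -0.0001
```

apply_moves(
  motion=[
    [0,0,3,0,0],
    [0,0,6,0,0],
    [0,0,9,0,0],
    [0,0,11,0,0],
    [0,0,13,0,0],
    [0,0,15,0,0],
    [0,0,15,0,0],
    [0,0,15,0,0],
  ],
)

```text
time: 15.1
tool_pos: [0.5614, -0.1312, 0.0742]
eef_rot: [-2.595, -1.771, 0.0]
contact_force: [-0.4, -0.0, -0.5]
grip_width: -0.0001
```

```bash
python3 look.py a9
```

```text
15.1 box -0.006116881857249395 0.0003207124951324541 0.0741984605275774 F [-0.43417028 -0.0232379  -0.54030744] -5.345689318742851e-05
```

apply_moves(
  motion=[
    [0,0,1,0,0],
    [0,0,2,0,0],
    [0,0,3,0,0],
    [0,0,4,0,0],
    [0,0,5,0,0],
    [0,0,5.5,0,0],
    [0,0,5.5,0,0],
    [0,0,5.5,0,0],
  ],
)

```text
time: 15.87
tool_pos: [0.5649, -0.1325, 0.074]
eef_rot: [-2.592, -1.77, 0.003]
contact_force: [-4.5, 1.4, 2.4]
grip_width: 0.0002
```

apply_moves(
  motion=[
    [0,0,0.5,0,0],
    [0,0,1,0,0],
    [0,0,1.5,0,0],
    [0,0,2,0,0],
    [0,0,2.5,0,0],
    [0,0,2.5,0,0],
    [0,0,2.5,0,0],
    [0,0,2.5,0,0],
  ],
)

```text
time: 16.53
tool_pos: [0.5651, -0.1326, 0.0737]
eef_rot: [-2.589, -1.768, 0.007]
contact_force: [-9.4, 3.3, 7.3]
grip_width: 0.0003
```

```bash
python3 look.py a10
```

```text
16.5333 box -0.0021968107787441633 0.00036879905415316167 0.07368069001576961 F [-9.39957503  3.25723946  7.34771414] 0.0003415166894697359
```

Stop at −2.2 mm, the same as switch 1. I'll retreat and check.

apply_moves(
  motion=[
    [0,0,-8,0,0],
    [0,0,-16,0,0],
    [0,0,-18,-15,0],
    [0,0,-18,-45,0],
    [0,0,-18,-80,0],
    [0,0,-18,-115,0],
    [0,0,-18,-150,0],
    [0,0,-18,-180,0],
  ],
)

```text
time: 17.3
tool_pos: [0.5529, -0.1278, 0.2573]
eef_rot: [2.592, 1.769, 0.004]
contact_force: [0.5, 0.2, 0.0]
grip_width: 0.0002
```

apply_moves(
  motion=[
    [0,0,20,0,0],
    [0,0,40,0,0],
    [0,0,55,0,0],
    [0,0,56,0,0],
    [0,0,56,0,0],
    [0,0,56,0,0],
    [0,0,56,0,0],
    [0,0,56,0,0],
  ],
)

```text
time: 17.97
tool_pos: [0.6035, -0.1475, 0.2542]
eef_rot: [-2.594, -1.771, 0.0]
contact_force: [-0.9, -0.1, -0.5]
grip_width: -0.0003
```

```bash
python3 look.py a11; python3 - <<'E'
from h import *
from station import *
s=observe();c=capture("wrist")
R=Ro.from_rotvec(s["eef_rot"]).as_matrix();M=c["mount"]
Rcw=R@M[:3,:3];c["R"]=Rcw.T;c["t"]=-Rcw.T@(R@M[:3,3]+s["tool_pos"])
pickle.dump(c,open("w4.pkl","wb"))
cv2.imwrite("pics/w4c.png",cv2.resize(c["img"][130:210,200:360],None,fx=5,fy=5,interpolation=cv2.INTER_CUBIC))
E
```

```text
17.9667 box 0.03901575953880301 0.000493261049456123 0.25420521542971136 F [-0.89453423 -0.0966851  -0.4501817 ] -0.00033538572633591335
```

View pics/w4c.png

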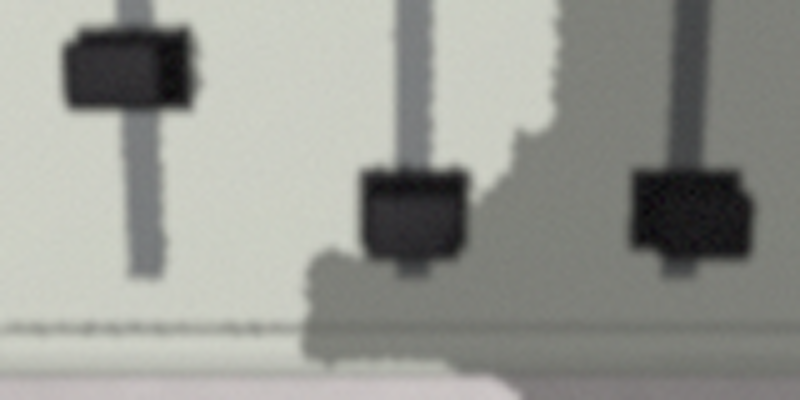

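View pics/a11s.png

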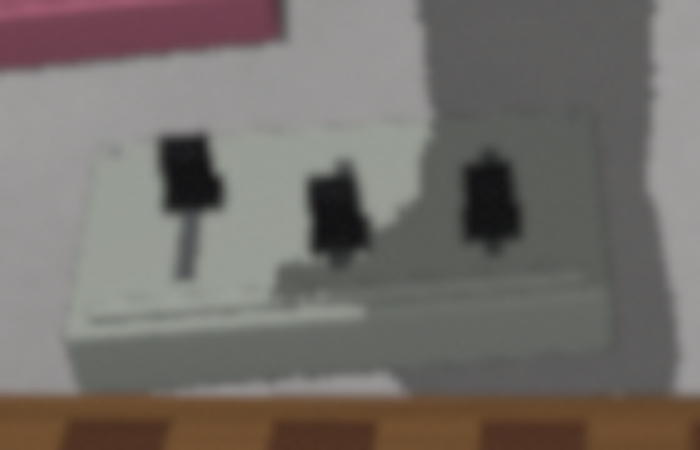

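Middle and left caps now line up at the far stop (far edges at crop row 258), and the right cap is at the near stop. The arm is clear, so I'll hand in.

```bash
python3 -c "
from station import *
print(observe()['time'],sign_off())"
```

```text
the job is handed in; nothing more can be done
18.1167 None
```

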